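# Pack the slide-mounting kit

### The job

Pack the slide-mounting kit into the steel tray: the small amber bottle into the low round well, the white dropper bottle into the tall square well, the cover-slip box into the short pocket and the slide mailer into the long pocket, bottles kept upright and boxes flat, each fully down on the floor of its place. The green-capped dye bottle and the bench timer do not belong to the kit: leave them where they are.

Things in the scene. Friction and masses are not known exactly. Their poses are not given: they have to be found in the camera images.
- oil_bottle: Small amber bottle with black screw cap, belongs to the kit; diameter 25 mm up to 41 mm high, cap diameter 19 mm up to 57 mm. Stands upright. 0.05 kg. Origin: centre of its underside, z up. 
- dropper_bottle: White squeeze bottle with a pointed dropper tip, belongs to the kit; diameter 29 mm up to 66 mm high, tapering tip up to 98 mm. Stands upright. 0.06 kg. Origin: centre of its underside, z up. 
- coverslip_box: Small white box of cover slips with closed slip-on lid, belongs to the kit; 36 (x) x 56 (y) x 21 mm high, lying flat. 0.06 kg. Origin: centre of its underside, z up. 
- slide_mailer: Long, thin, closed whitish plastic slide mailer, belongs to the kit; 34 mm wide (x), 86 mm long (y, from -41 to +45 mm), 12 mm high, lying flat. 0.08 kg. Origin: centre of its underside, z up. 
- dye_bottle: Bottle with a wide dark green flat cap, not part of the kit; diameter 33 mm, 88 mm high. Loose, to be left alone. Origin: centre of its underside, z up. 
- bench_timer: White countdown timer with keys and display on top, not part of the kit; 48 (x) x 58 (y) x 16 mm. Loose, to be left alone. Origin: centre of its underside, z up. 
- round_well: White low round well for the amber bottle: inner diameter 40 mm, wall 4 mm, standing 15 mm above the plate, in the plate's middle. Grey insert, plate 86 (x) x 112 (y) x 6 mm, fixed in a cell of a low steel tray (rim 16 mm high). Origin: centre of the plate's underside, 4 mm above the worktop; z up. Things stand on the plate's top, 6 mm above the origin.
- square_well: White tall square well for the dropper bottle: inside 46 x 46 mm, wall 4 mm, standing 40 mm above the plate, in the plate's middle. Grey insert, plate 86 (x) x 112 (y) x 6 mm, fixed in a cell of a low steel tray (rim 16 mm high). Origin: centre of the plate's underside, 4 mm above the worktop; z up. Things stand on the plate's top, 6 mm above the origin.
- short_pocket: White shallow closed rectangular frame for the cover-slip box: inside 50 (x) x 72 (y) mm, wall 3 mm, 7 mm above the plate, in the plate's middle. Grey insert, plate 86 (x) x 112 (y) x 6 mm, fixed in a cell of a low steel tray (rim 16 mm high). Origin: centre of the plate's underside, 4 mm above the worktop; z up. Things stand on the plate's top, 6 mm above the origin.
- long_pocket: Long shallow white frame for the slide mailer, mid-plate: inside 48 (x) x 106 (y) mm, wall 3 mm, 7 mm above the plate; long sides cut away over their middle 56 mm. Grey insert, plate 86 (x) x 112 (y) x 6 mm, fixed in a cell of a low steel tray (rim 16 mm high). Origin: centre of the plate's underside, 4 mm above the worktop; z up. Things stand on the plate's top, 6 mm above the origin.
Not all that is in view belongs to the job. Leave any pink look-alike of the square_well alone. Leave any brown look-alike of the slide_mailer alone.

How it is judged:
By the outcome, as a careful person would: the job done as asked, in the order asked, and still so for the second after the job is handed in, with the robot touching nothing.
It also fails if it takes over 115 s, if anything falls off the work surface, if the arm or the gripper's body presses on something with over 40 N, if the wrist force passes 120 N, or if a joint passes its speed limit or range.

### The arm

A 6-joint arm with a two-finger parallel gripper is mounted at the origin on a cart in front of the work surface, level with it; the furniture and walls round the work are solid. World frame = base frame: x ahead of the robot, y to its left, z up, the work surface at z = 0. Lengths are in m, angles in degrees, forces in N, time in s.
With the tool pointing down it reaches from about 0.275 to 0.85 m from the base axis. Payload 5.2 kg.
Tool frame: the origin (TCP) lies at the very end of the fingers, on their centre line; the grasp point (between the pads) lies 19 mm behind it; z points along the fingers, y is the line along which they close (so a half turn about z gives the same grasp; the last joint's range is limited). The gripper opens to 85 mm and grips with 20 to 120 N. Pads are 22 mm wide; open, the fingers measure 114 mm over their backs; the gripper's body (76 mm by 85 mm) begins 54 mm behind the grasp point. The pads swing forward as they close: fully open they stand 13 mm farther back than shut.
Start: joints at [-77.911, 14.817, 87.949, -0, 77.235, -11.62], TCP at [0.221, -0.504, 0.231] pointing down, gripper open.
Joint ranges: [-179.93, 179.93], [-52.35, 119.4], [10.71, 147.94], [-69.91, 249.91], [12.55, 155.21], [-178.61, 178.61]. Speed limits (degrees/s): [147.25, 147.25, 180, 180, 180, 180].

### API

Orientations are given as a 3x3 rotation matrix whose columns are the frame's x, y, z axes.
In Python, from station import r, vision gives the robot as it stands. The module is installed in compiled form; this text tells all that it offers.
- The arm moves only by the tool apply_moves, never from a script. Its arguments are lists of equal length, an entry for each row: "xyz": the shift along the tool's x, y, z in cm, a list of three; "angular": the turn, a rotation vector about the tool's x, y, z in rad, a list of three; "fingers": the closure, from -1 (fully open) to 1 (shut). A call has 1 to 10 rows; each row is the pose to reach, as a shift and turn from the pose commanded when the call began, along the tool's axes at that moment; what a row does not reach only later rows make up. A row lasts 1/8 s, in which the tool goes at most 62.5 mm and 10.7 degrees, less where a joint would pass 70% of its speed; a pose out of reach is approached as far as the arm can. A call with a gripper value outside its range is refused whole. The fingers move at their own pace and stop on an object; "newtons" is the grip in N (left out, the last holds). Time passes only in rows, so rows that repeat a pose let the fingers close. It gives the time, the measured TCP pose, the force, the opening and the grip force at its end, in the units of the state.
- r.get_state(): the state, without advancing time (a new reading comes with each control period).
- vision.camera(name): name is "scene" or "side" or "wrist"; returns the picture (384x512x3 uint8, red, green, blue); there is no depth.
- vision.get_calibration(name): a dict with "mtx" (3x3 intrinsics, pixels), "origin" and "orientation" of the camera in the world. Camera axes: x right, y down, z forward; pixel columns grow to the right and rows downward; lengths in m; the calibration is good to about 2 mm. The wrist camera is an equidistant fisheye: a pixel r from the principal point sees the ray r / f radians off the axis. A picture is of the moment at which its call begins: read the wrist's pose just before it. get_calibration takes no time and is no camera call; for the wrist camera it gives the pose at the moment of the call.
- r.close_job(): hands the job in; it is judged then, once.
The state is a dict: "clock": time; "qpos": joint angles; "qvel": joint speeds; "joint_efforts": joint torques, N m; "tool_pos": TCP position; "eef_rot": TCP orientation; "ft_force": force on the tool from outside, world axes, zero at the start; "moment": the same for the moment, N m; "gripper_width": finger opening in m; "grasp_force": force on a finger pad.
Only numpy, scipy, OpenCV 4.12 (cv2) and the standard library are available. Lean on these libraries where they do the work, as an engineer would, in place of code of your own. Each camera call takes 0.05 s, during which the arm holds its last target. There are 200 camera calls.

## Working session

There is one attempt and no reset: what is moved stays moved. The work goes in short steps, Python scripts to look and compute and a tool call to move; the robot and the scene stay as the last step left them, time stands still between calls to the robot, and variables do not carry over. Pictures are saved under pics/ and viewed, at most 14 in all, crops included, and the job is handed in when it is done.

Besides the shell and the picture viewer there is one more tool, called after "Call:" by a JSON object that holds its "name" and its "arguments", one argument or row to a line. apply_moves: Moves the arm, as the interface text tells. Its arguments: {"type":"object","properties":{"xyz":{"type":"array","items":{"type":"array","items":{"type":"number"}}},"angular":{"type":"array","items":{"type":"array","items":{"type":"number"}}},"fingers":{"type":"array","items":{"type":"number"}},"newtons":{"type":"number"}},"required":["xyz","angular","fingers"]}

```bash
mkdir -p pics
python3 - <<'E'
from station import r, vision
import cv2,numpy as np
np.set_printoptions(precision=4,suppress=True)
for n in ["scene","side","wrist"]:
    c=vision.get_calibration(n); print(n,c)
    cv2.imwrite(f"pics/{n}0.png",cv2.cvtColor(vision.camera(n),cv2.COLOR_RGB2BGR))
a=cv2.imread("pics/scene0.png");b=cv2.imread("pics/side0.png")
print(r.get_state())
E
```

```text
scene {'mtx': array([[483.6418,   0.    , 255.0347],
       [  0.    , 483.6418, 193.6082],
       [  0.    ,   0.    ,   1.    ]]), 'origin': array([-0.472 , -0.9929,  1.0245]), 'orientation': array([[ 0.7346, -0.3841,  0.5593],
       [-0.6782, -0.439 ,  0.5893],
       [ 0.0192, -0.8123, -0.583 ]])}
side {'mtx': array([[433.5087,   0.    , 248.8972],
       [  0.    , 433.5087, 191.9586],
       [  0.    ,   0.    ,   1.    ]]), 'origin': array([ 0.3429, -1.0803,  0.4489]), 'orientation': array([[ 0.9908, -0.0618,  0.1207],
       [-0.1349, -0.3553,  0.925 ],
       [-0.0143, -0.9327, -0.3604]])}
wrist {'mtx': array([[297.3186,   0.    , 257.4935],
       [  0.    , 297.3186, 188.4187],
       [  0.    ,   0.    ,   1.    ]]), 'origin': array([ 0.292 , -0.472 ,  0.3732]), 'orientation': array([[ 0.4006, -0.8735, -0.2766],
       [-0.9162, -0.3825, -0.119 ],
       [-0.0019,  0.3011, -0.9536]])}
{'clock': 0.15, 'qpos': array([-77.9097,  14.8511,  87.9948,  -0.0007,  77.234 , -11.6199]), 'qvel': array([ 0.0944, -0.0947, -0.1842,  0.0197, -0.1278, -0.0349]), 'joint_efforts': array([  0.0021, -44.6385, -29.082 ,  -0.0003,   0.0082,  -0.    ]), 'tool_pos': array([ 0.2211, -0.5032,  0.2307]), 'eef_rot': array([[ 0.9156,  0.4021, -0.0003],
       [ 0.4021, -0.9156,  0.0014],
       [ 0.0003, -0.0014, -1.    ]]), 'ft_force': array([ 0.1941,  0.4967, -0.3408]), 'moment': array([-0.0192, -0.01  , -0.0027]), 'grasp_force': 0.0, 'gripper_width': 0.0850898246439424}
```

View pics/scene0.png

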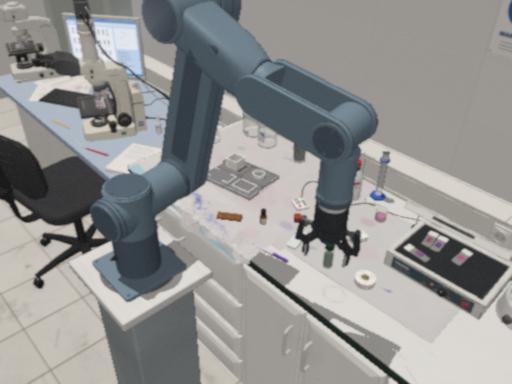

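View pics/side0.png

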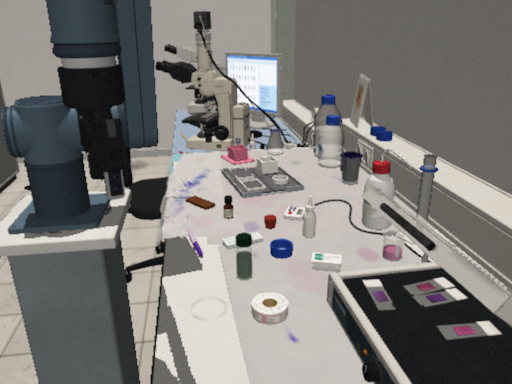

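View pics/wrist0.png

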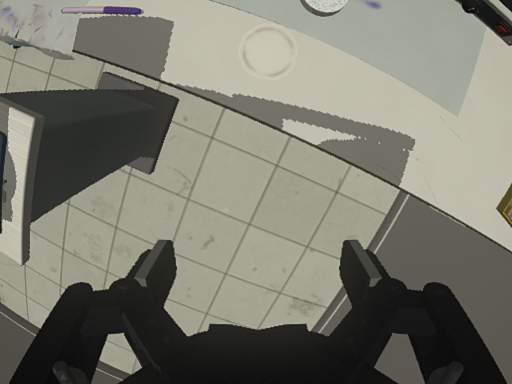

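The scene shows the tray near the centre, at side-view (260,178). In the side view the amber bottle is at (228,208), the dropper at (309,218), the mailer at (243,240) and the dye bottle at (245,258). The two white boxes are at (295,212) and (326,261). The brown and pink look-alikes are at (200,202) and (237,157). The wrist sees mostly floor. Next I'll get rough world positions and zoomed crops.

```bash
cat > h.py <<'E'
from station import r, vision
import cv2,numpy as np
np.set_printoptions(precision=4,suppress=True)
def ray(c,uv,fish=False):
    K=c["mtx"]; x=(uv[0]-K[0,2])/K[0,0]; y=(uv[1]-K[1,2])/K[1,1]
    if fish:
        t=np.hypot(x,y); s=np.sin(t)/t if t>1e-9 else 1; d=np.array([x*s,y*s,np.cos(t)])
    else: d=np.array([x,y,1.])
    return c["orientation"]@d
def hit(c,uv,z,fish=False):
    d=ray(c,uv,fish); return c["origin"]+d*(z-c["origin"][2])/d[2]
def proj(c,p,fish=False):
    q=c["orientation"].T@(np.asarray(p)-c["origin"]); K=c["mtx"]
    if fish:
        t=np.arctan2(np.hypot(q[0],q[1]),q[2]); n=np.hypot(q[0],q[1]); q=np.array([q[0]/n*t,q[1]/n*t,1])
    return np.array([K[0,0]*q[0]/q[2]+K[0,2],K[1,1]*q[1]/q[2]+K[1,2]])
def snap(name,fn):
    c=vision.get_calibration(name); im=cv2.cvtColor(vision.camera(name),cv2.COLOR_RGB2BGR)
    cv2.imwrite("pics/"+fn,im); np.savez("pics/"+fn+".npz",**c); return c,im
def load(fn):
    return dict(np.load("pics/"+fn+".npz")),cv2.imread("pics/"+fn)
E
python3 - <<'E'
from h import *
c=vision.get_calibration("side")
for n,uv,z in [("oil",(228,217),0),("drop",(309,237),0),("mailer",(243,240),.012),("boxA",(295,212),.01),("boxB",(326,261),.02),("dye",(245,277),0),("brown",(200,202),.01),("tray",(260,180),.01),("sqwell",(266,165),.045),("pink",(237,157),.02)]: print(n,hit(c,uv,z))
im=cv2.imread("pics/side0.png")[140:290,150:360]
cv2.imwrite("pics/side0z.png",cv2.resize(im,(798,570),interpolation=cv2.INTER_CUBIC))
E
```

```text
oil [ 0.4182 -0.0914  0.    ]
drop [ 0.5889 -0.2305  0.    ]
mailer [ 0.4375 -0.2438  0.012 ]
boxA [ 0.5848 -0.1112  0.01  ]
boxB [ 0.5836 -0.3721  0.02  ]
dye [ 0.4253 -0.3724  0.    ]
brown [ 0.3516 -0.0048  0.01  ]
tray [0.5365 0.1399 0.01  ]
sqwell [0.5611 0.1754 0.045 ]
pink [0.4913 0.3617 0.02  ]
```

View pics/side0z.png

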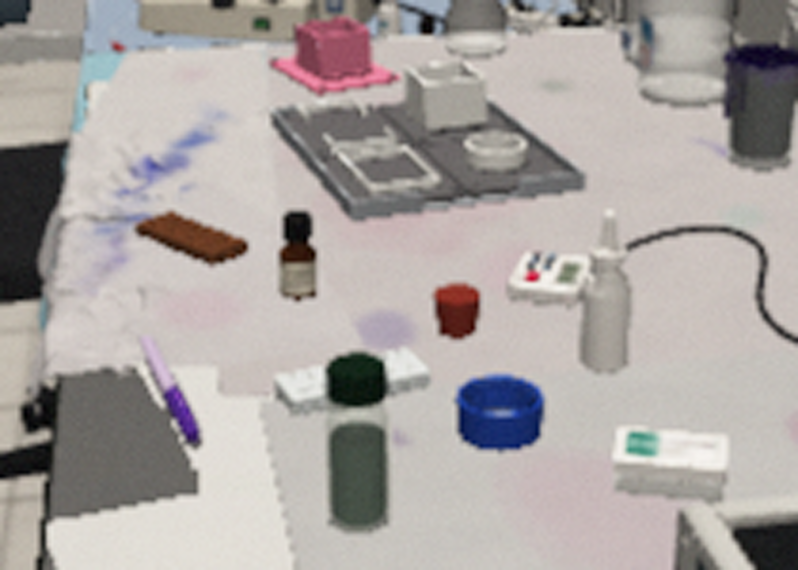

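The boxes are now identified. The one with the red button, at zoom (550,275), is the timer. The one with the green label, at zoom (670,460), is the cover-slip box. The tray has the long pocket far-left, short pocket near-left, square well far-right and round well near-right. I'll move to an overview pose.

```bash
cat >> h.py <<'E'
from scipy.spatial.transform import Rotation as R
def goto(x,y,z,yaw,frm=None):
    "print move (tool axes, cm / rad) from measured pose or frm=(x,y,z,yaw) to pointing-down pose"
    f=lambda p:(np.array(p[:3]),R.from_euler('z',p[3],degrees=True).as_matrix()@np.diag([1,-1,-1.]))
    if frm is None:
        s=r.get_state(); p0,R0=s["tool_pos"],s["eef_rot"]
    else: p0,R0=f(frm)
    p1,R1=f((x,y,z,yaw)); d=R0.T@(p1-p0)*100; w=R.from_matrix(R0.T@R1).as_rotvec()
    print("xyz cm",np.round(d,2),"rot",np.round(w,3),"rows>=",round(max(np.linalg.norm(d)/6.25,np.degrees(np.linalg.norm(w))/10.7),1))
E
python3 -c "
from h import *
goto(.5,-.09,.33,0)"
```

```text
xyz cm [ 42.15 -26.63  -9.89] rot [-0.001  0.     0.414] rows>= 8.1
```

Call:
{"name": "apply_moves", "arguments": {
  "xyz": [
    [42.15,-26.65,-9.9],
    [42.15,-26.65,-9.9],
    [42.15,-26.65,-9.9],
    [42.15,-26.65,-9.9],
    [42.15,-26.65,-9.9],
    [42.15,-26.65,-9.9],
    [42.15,-26.65,-9.9],
    [42.15,-26.65,-9.9],
    [42.15,-26.65,-9.9],
    [42.15,-26.65,-9.9]
  ],
  "angular": [
    [0,0,0.414],
    [0,0,0.414],
    [0,0,0.414],
    [0,0,0.414],
    [0,0,0.414],
    [0,0,0.414],
    [0,0,0.414],
    [0,0,0.414],
    [0,0,0.414],
    [0,0,0.414]
  ],
  "fingers": [-1,-1,-1,-1,-1,-1,-1,-1,-1,-1],
  "newtons": 40
}}

```text
clock: 1.4
tool_pos: [0.4999, -0.0897, 0.3299]
eef_rot: [[1.0, 0.002, -0.001], [0.002, -1.0, -0.0], [-0.001, 0.0, -1.0]]
ft_force: [-0.4, -0.5, -0.2]
gripper_width: 0.0859
grasp_force: 0.0
```

Run:
```python
from h import *
c,im=snap("wrist","w1.png"); s=r.get_state(); print(s["clock"],s["tool_pos"],s["eef_rot"][:,0],s["qvel"])
cv2.imwrite("pics/w1z.png",cv2.resize(im,(800,600),interpolation=cv2.INTER_CUBIC))
```

```text
1.45 [ 0.4994 -0.0905  0.3297] [ 1.      0.0002 -0.0014] [-1.6448 -0.1786  0.6374  0.0001  0.0956  0.0529]
```

View pics/w1z.png

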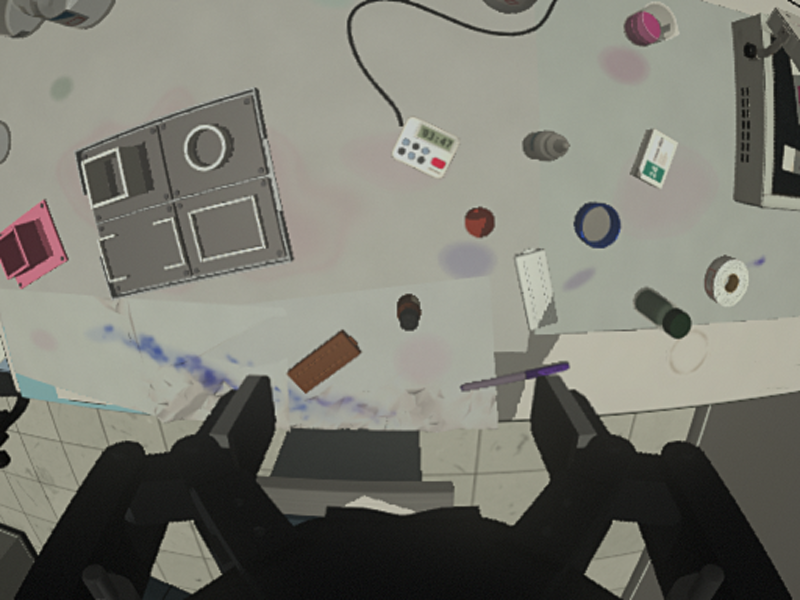

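The overview shows, in zoomed pixels:
- **Tray:** square well (105,178), round well (208,147), short pocket (228,228), long pocket (143,250).
- **Kit items:** oil bottle (408,312), dropper (545,146), cover-slip box (655,160), mailer (535,290).
- **Leave alone:** timer (427,147), dye bottle (662,312).

I'll rectify the tray and crop the kit items for precise picks.

```bash
cat >> h.py <<'E'
def rect(c,im,x0,x1,y0,y1,z,s):
    "top view at height z, s px/mm; image up=+x, left=+y"
    H=int((x1-x0)*1000*s);W=int((y1-y0)*1000*s)
    v,u=np.mgrid[0:H,0:W]; P=np.stack([x1-v/1000/s,y1-u/1000/s,np.full(v.shape,z)],-1)-c["origin"]
    q=P@c["orientation"]; n=np.hypot(q[...,0],q[...,1]); t=np.arctan2(n,q[...,2])/n; K=c["mtx"]
    return cv2.remap(im,(K[0,0]*q[...,0]*t+K[0,2]).astype(np.float32),(K[1,1]*q[...,1]*t+K[1,2]).astype(np.float32),cv2.INTER_CUBIC)
def grid(g,x1,y1,s,step=50):
    for k in range(-1000,1000,step):
        v=int((x1*1000-k)*s);u=int((y1*1000-k)*s)
        if 0<=v<g.shape[0]: cv2.line(g,(0,v),(8,v),(0,0,255),1);cv2.putText(g,str(k),(10,v+4),0,.35,(0,0,255))
        if 0<=u<g.shape[1]: cv2.line(g,(u,0),(u,8),(255,0,0),1);cv2.putText(g,str(k),(u-8,18),0,.35,(255,0,0))
    return g
E
python3 - <<'E'
from h import *
c,im=load("w1.png")
cv2.imwrite("pics/tray.png",grid(rect(c,im,.41,.66,.03,.33,.013,2.4),.66,.33,2.4))
a=grid(rect(c,im,.39,.465,-.14,-.04,0,4),.465,-.04,4,10)
b=grid(rect(c,im,.555,.63,-.29,-.19,0,4),.63,-.19,4,10)
d=grid(rect(c,im,.54,.615,-.40,-.30,.021,4),.615,-.30,4,10)
e=grid(rect(c,im,.40,.5,-.28,-.147,.012,3),.5,-.147,3,10)
cv2.imwrite("pics/obj.png",np.vstack([np.hstack([a,b]),np.hstack([d,e[:300,:399],np.zeros((300,1,3),np.uint8)])]))
E
```

```text
Traceback (most recent call last):
ValueError: all the input array dimensions except for the concatenation axis must match exactly, but along dimension 0, the array at index 0 has size 300 and the array at index 1 has size 299
```

View pics/tray.png

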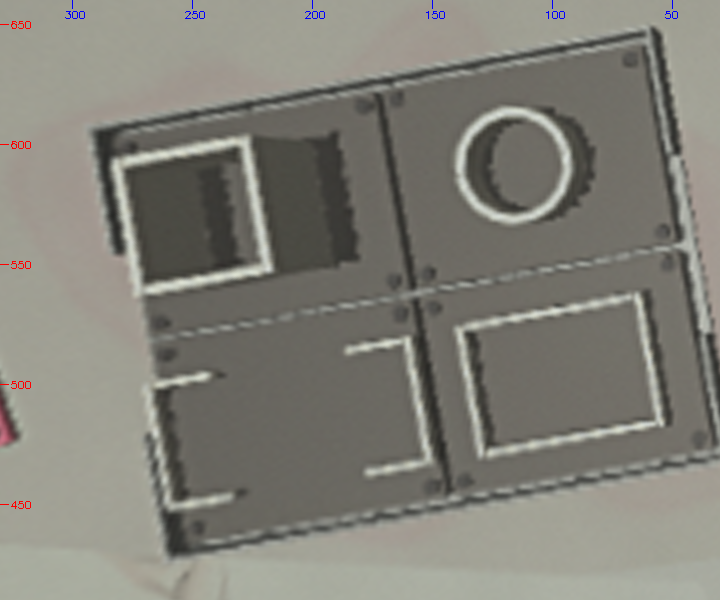

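Tray corners in the rectified view are clear: yaw about 10.6°, round ring centre (514,165), square top centre (192,216), short frame centre (560,376), long frame centre (289,423). I'll convert these at their true heights and fix the object montage.

Run:
```python
from h import *
c,im=load("w1.png")
def tr(u,v,z):
    p=np.array([.66-v/2400,.33-u/2400,.013]); o=c["origin"]; return (o+(p-o)*(z-o[2])/(p[2]-o[2]))[:2]
P={n:tr(u,v,z) for n,u,v,z in [("round",514,165,.025),("square",192,216,.05),("short",560.5,375.8,.017),("long",289,423,.017)]}
print(P)
d=P["round"]-P["square"]; e=P["short"]-P["long"]; print(np.linalg.norm(d),np.degrees(np.arctan2(d[0],-d[1])),np.linalg.norm(e),np.degrees(np.arctan2(e[0],-e[1])))
f=P["square"]-P["long"]; g=P["round"]-P["short"]; print(np.linalg.norm(f),np.degrees(np.arctan2(f[1],f[0])),np.linalg.norm(g),np.degrees(np.arctan2(g[1],g[0])))
print(np.mean(list(P.values()),0))
a=grid(rect(c,im,.39,.4651,-.14,-.0399,0,4)[:300,:400],.465,-.04,4,10)
b=grid(rect(c,im,.555,.6301,-.29,-.1899,0,4)[:300,:400],.63,-.19,4,10)
q=grid(rect(c,im,.54,.6151,-.40,-.2999,.021,4)[:300,:400],.615,-.30,4,10)
h=grid(rect(c,im,.40,.5001,-.281,-.147,.012,3)[:300,:400],.5,-.147,3,10)
print([x.shape for x in (a,b,q,h)])
cv2.imwrite("pics/obj.png",np.vstack([np.hstack([a,b]),np.hstack([q,h])]))
```

```text
{'round': array([0.5909, 0.1105]), 'square': array([0.5706, 0.2227]), 'short': array([0.5041, 0.0948]), 'long': array([0.4846, 0.207 ])}
0.11402979899213937 10.249994644904644 0.11382211396190696 9.862244492743855
0.08745468619524996 10.34696020076763 0.08822487013417836 10.20954428393977
[0.5375 0.1587]
[(300, 400, 3), (300, 400, 3), (300, 400, 3), (300, 400, 3)]
```

View pics/obj.png

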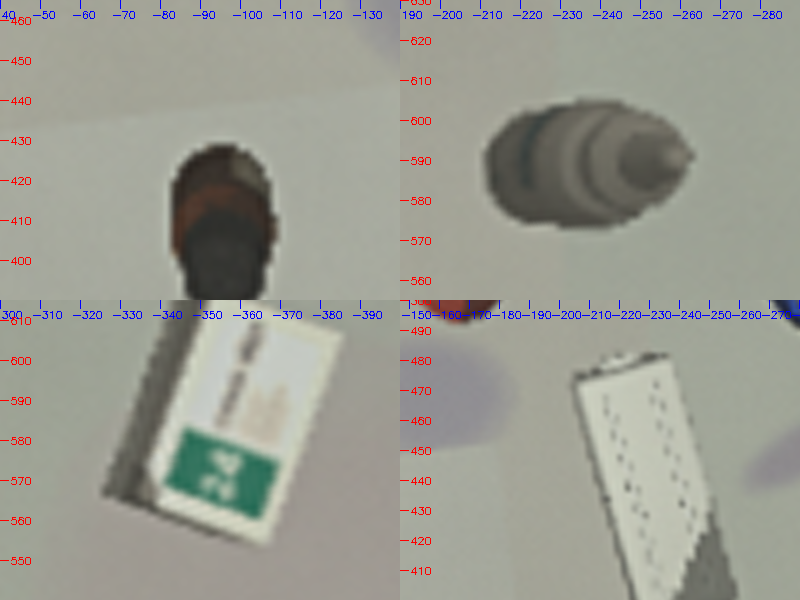

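All four tray places are consistent with pitch 88 × 114 mm and yaw 10.2°: round (.591,.110), square (.571,.223), short (.504,.095), long (.484,.207). From the crops:
- Oil bottle base: (.4165,-.095).
- Dropper base: (.590,-.2255).
- Cover-slip box: about (.586,-.360), long axis -20°.
- Mailer: about (.436,-.234), long axis +15°.

The amber bottle goes first.

Call:
{"name": "apply_moves", "arguments": {
  "xyz": [
    [-8.3,0.45,20],
    [-8.3,0.45,20],
    [-8.3,0.45,20],
    [-8.3,0.45,20],
    [-8.3,0.45,20],
    [-8.3,0.45,26],
    [-8.3,0.45,31.2],
    [-8.3,0.45,31.2],
    [-8.3,0.45,31.2],
    [-8.3,0.45,31.2]
  ],
  "angular": [
    [0,0,0],
    [0,0,0],
    [0,0,0],
    [0,0,0],
    [0,0,0],
    [0,0,0],
    [0,0,0],
    [0,0,0],
    [0,0,0],
    [0,0,0]
  ],
  "fingers": [-1,-1,-1,-1,-1,-1,-1,-1,1,1],
  "newtons": 40
}}

```text
clock: 2.7
tool_pos: [0.419, -0.0958, 0.0207]
eef_rot: [[1.0, -0.0, 0.005], [-0.0, -1.0, -0.002], [0.005, 0.002, -1.0]]
ft_force: [0.8, 0.4, -0.4]
gripper_width: 0.0514
grasp_force: 0.0
```

Call:
{"name": "apply_moves", "arguments": {
  "xyz": [
    [0,0,0],
    [0,0,0],
    [0,0,0],
    [0,0,0]
  ],
  "angular": [
    [0,0,0],
    [0,0,0],
    [0,0,0],
    [0,0,0]
  ],
  "fingers": [1,1,1,1]
}}

```text
clock: 3.2
tool_pos: [0.418, -0.0951, 0.0198]
eef_rot: [[1.0, 0.0, 0.003], [0.0, -1.0, -0.001], [0.003, 0.001, -1.0]]
ft_force: [-0.9, 0.7, 10.4]
gripper_width: 0.0237
grasp_force: 38.7
```

Call:
{"name": "apply_moves", "arguments": {
  "xyz": [
    [0,0,-8],
    [0,0,-8],
    [17.5,-20.5,-8],
    [17.5,-20.5,-8],
    [17.5,-20.5,-8],
    [17.5,-20.5,-8],
    [17.5,-20.5,-8],
    [17.5,-20.5,-8],
    [17.5,-20.5,-3.5],
    [17.5,-20.5,-3.5]
  ],
  "angular": [
    [0,0,0],
    [0,0,0],
    [0,0,0],
    [0,0,0],
    [0,0,0],
    [0,0,0],
    [0,0,0],
    [0,0,0],
    [0,0,0],
    [0,0,0]
  ],
  "fingers": [1,1,1,1,1,1,1,1,1,1]
}}

```text
clock: 4.45
tool_pos: [0.588, 0.1094, 0.0505]
eef_rot: [[1.0, -0.001, -0.008], [-0.001, -1.0, -0.0], [-0.008, 0.0, -1.0]]
ft_force: [-0.7, -0.6, -0.1]
gripper_width: 0.0233
grasp_force: 39.9
```

Run:
```python
from h import *
print(r.get_state()["tool_pos"],r.get_state()["gripper_width"])
c,im=snap("wrist","w2.png")
d,sd=snap("side","s2.png")
cv2.imwrite("pics/m2.png",np.hstack([cv2.resize(im[100:384,90:420],(450,388)),cv2.resize(sd[120:220,190:280],(350,388),interpolation=cv2.INTER_CUBIC)]))
```

```text
[0.588  0.1094 0.0505] 0.02328374319391612
```

View pics/m2.png

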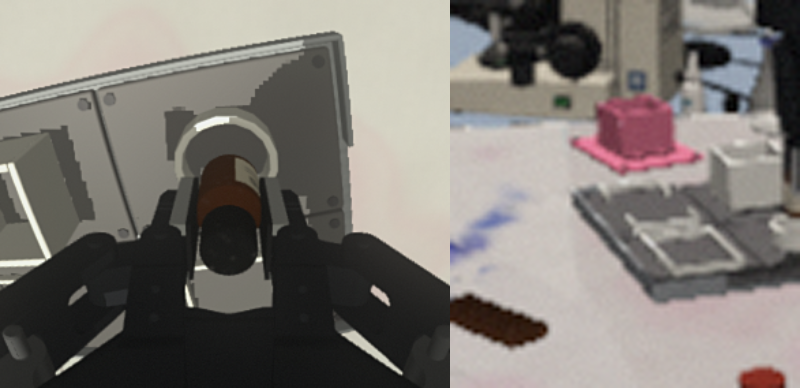

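The bottle is held upright, centred over the ring (crop u≈228). I'll check the ring's far edge, crop (227,108), against the expected well position.

Run:
```python
from h import *
c,im=load("w2.png")
f=lambda u,v:(90+u*330/450,100+v*284/388)
for uv in [(227,108),(177,150),(278,150)]: print(hit(c,f(*uv),.025,True))
for uv in [(232,157),(230,207),(230,275)]: print(hit(c,f(*uv),.0307,True),hit(c,f(*uv),.057+.0307,True))
```

```text
[0.6179 0.1105 0.025 ]
[0.5985 0.133  0.025 ]
[0.5984 0.0877 0.025 ]
[0.5975 0.1084 0.0307] [0.6219 0.1089 0.0877]
[0.5725 0.1093 0.0307] [0.6057 0.1094 0.0877]
[0.532  0.1093 0.0307] [0.5794 0.1095 0.0877]
```

Call:
{"name": "apply_moves", "arguments": {
  "xyz": [
    [0.3,0,0],
    [0.3,0,1.2],
    [0.3,0,2.5],
    [0.3,0,2.5],
    [0.3,0,2.5],
    [0.3,0,2.5]
  ],
  "angular": [
    [0,0,0],
    [0,0,0],
    [0,0,0],
    [0,0,0],
    [0,0,0],
    [0,0,0]
  ],
  "fingers": [1,1,1,1,1,1]
}}

```text
clock: 5.3
tool_pos: [0.5952, 0.1105, 0.0282]
eef_rot: [[1.0, -0.0, 0.0], [-0.0, -1.0, 0.0], [0.0, -0.0, -1.0]]
ft_force: [0.1, -0.3, 2.1]
gripper_width: 0.0237
grasp_force: 42.9
```

Call:
{"name": "apply_moves", "arguments": {
  "xyz": [
    [0,0,0],
    [0,0,0],
    [0,0,-5],
    [0,0,-11],
    [-0.4,33.6,-11],
    [-0.4,33.6,-11],
    [-0.4,33.6,-11],
    [-0.4,33.6,-11],
    [-0.4,33.6,-11],
    [-0.4,33.6,-11]
  ],
  "angular": [
    [0,0,0],
    [0,0,0],
    [0,0,0],
    [0,0,0],
    [0,0,0],
    [0,0,0],
    [0,0,0],
    [0,0,0],
    [0,0,0],
    [0,0,0]
  ],
  "fingers": [-0.2,-0.2,-0.2,-0.5,-1,-1,-1,-1,-1,-1]
}}

```text
clock: 6.55
tool_pos: [0.5901, -0.2293, 0.1379]
eef_rot: [[1.0, -0.004, -0.001], [-0.004, -1.0, -0.0], [-0.001, 0.0, -1.0]]
ft_force: [-0.3, 0.0, -0.6]
gripper_width: 0.0854
grasp_force: 0.0
```

Run:
```python
from h import *
print(r.get_state()["tool_pos"])
c,im=snap("wrist","w3.png")
d,sd=snap("side","s3.png")
cv2.imwrite("pics/m3.png",np.hstack([cv2.resize(im,(500,375)),cv2.resize(sd[140:190,230:290],(300,375),interpolation=cv2.INTER_CUBIC)]))
goto(.59,-.2255,.043,0)
```

```text
[ 0.5901 -0.2293  0.1379]
xyz cm [-0.03 -0.27  9.48] rot [ 0.     0.001 -0.004] rows>= 1.5
```

View pics/m3.png

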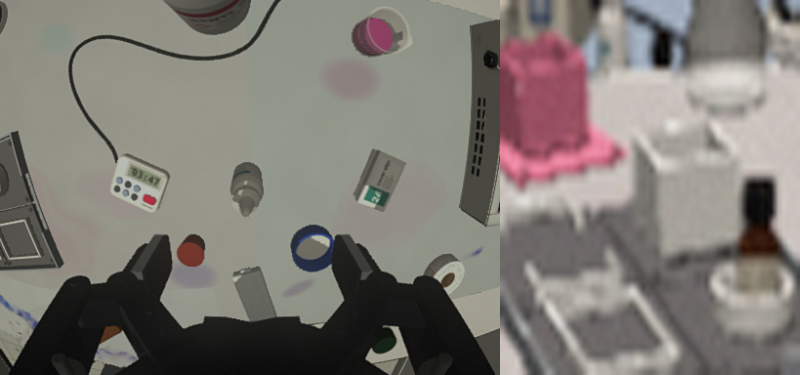

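The amber bottle stands upright in its well. The dropper is at wrist (246,190) in the resized image, tip (243,212), and the box corners are at about (370,148), (407,160), (384,211), (355,203). I'll refine both.

Run:
```python
from h import *
c,im=load("w3.png"); k=1.024
for n,uv,z in [("tip",(242,214),.098),("base",(248,162),0),("L",(231,180),.03),("R",(264,180),.03)]: print(n,hit(c,(uv[0]*k,uv[1]*k),z,True))
# crop of box and rect
hsv=cv2.cvtColor(im,cv2.COLOR_BGR2HSV)
b=grid(rect(c,im,.54,.6301,-.41,-.3098,.021,4)[:360,:400],.63,-.31,4,10)
m=grid(rect(c,im,.40,.4901,-.29,-.1898,.012,4)[:360,:400],.49,-.19,4,10)
cv2.imwrite("pics/m4.png",np.hstack([b,m]))
```

```text
tip [ 0.5883 -0.2224  0.098 ]
base [ 0.6017 -0.2255 -0.    ]
L [ 0.5922 -0.2104  0.03  ]
R [ 0.592  -0.2402  0.03  ]
```

View pics/m4.png

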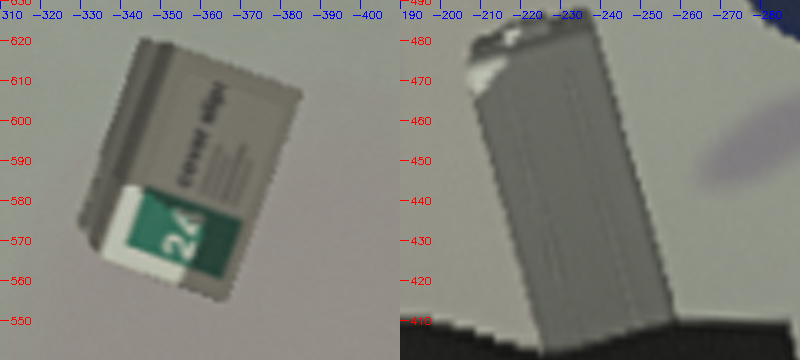

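Refined: dropper (.588,-.225), cover-slip box (.587,-.360) at -20.5°, mailer (.439,-.2345) at 15°. Grasping the dropper now.

Call:
{"name": "apply_moves", "arguments": {
  "xyz": [
    [-0.2,-0.1,0],
    [-0.2,-0.1,5],
    [-0.2,-0.1,9.5],
    [-0.2,-0.1,9.5],
    [-0.2,-0.1,9.5],
    [-0.2,-0.1,9.5],
    [-0.2,-0.1,9.5],
    [-0.2,-0.1,9.5],
    [-0.2,-0.1,9.5],
    [-0.2,-0.1,9.5]
  ],
  "angular": [
    [0,0,0],
    [0,0,0],
    [0,0,0],
    [0,0,0],
    [0,0,0],
    [0,0,0],
    [0,0,0],
    [0,0,0],
    [0,0,0],
    [0,0,0]
  ],
  "fingers": [-1,-1,-1,-1,-1,1,1,1,1,1]
}}

```text
clock: 7.9
tool_pos: [0.5893, -0.2249, 0.0443]
eef_rot: [[1.0, -0.0, 0.001], [-0.0, -1.0, -0.001], [0.001, 0.001, -1.0]]
ft_force: [-1.3, 1.2, 6.0]
gripper_width: 0.0276
grasp_force: 39.3
```

Call:
{"name": "apply_moves", "arguments": {
  "xyz": [
    [0,0,-6],
    [0,0,-11],
    [-1.7,-44.8,-11],
    [-1.7,-44.8,-11],
    [-1.7,-44.8,-11],
    [-1.7,-44.8,-11],
    [-1.7,-44.8,-11],
    [-1.7,-44.8,-11],
    [-1.7,-44.8,-11],
    [-1.7,-44.8,-11]
  ],
  "angular": [
    [0,0,0],
    [0,0,0],
    [0,0,0],
    [0,0,0],
    [0,0,0],
    [0,0,0],
    [0,0,0],
    [0,0,0],
    [0,0,0],
    [0,0,0]
  ],
  "fingers": [1,1,1,1,1,1,1,1,1,1]
}}

```text
clock: 9.15
tool_pos: [0.5709, 0.2274, 0.153]
eef_rot: [[1.0, 0.004, -0.001], [0.004, -1.0, 0.001], [-0.001, -0.001, -1.0]]
ft_force: [-0.2, -0.2, -0.4]
gripper_width: 0.0277
grasp_force: 39.8
```

Call:
{"name": "apply_moves", "arguments": {
  "xyz": [
    [0,0,0],
    [0,0,4],
    [0,0,4],
    [0,0,4]
  ],
  "angular": [
    [0,0,0],
    [0,0,0],
    [0,0,0],
    [0,0,0]
  ],
  "fingers": [1,1,1,1]
}}

```text
clock: 9.65
tool_pos: [0.5728, 0.222, 0.1141]
eef_rot: [[1.0, -0.002, 0.0], [-0.002, -1.0, -0.0], [0.0, 0.0, -1.0]]
ft_force: [0.9, -0.8, -1.4]
gripper_width: 0.0276
grasp_force: 39.8
```

Run:
```python
from h import *
s=r.get_state();print(s["tool_pos"],s["gripper_width"],s["ft_force"])
c,im=snap("wrist","w5.png")
g=cv2.resize(im[120:384,110:400],(800,728))[:600]
for p in [(.571,.2225,.05)]:
    q=proj(c,p,True);print("square top centre at",(q[0]-110)*800/290,(q[1]-120)*728/264)
for dx,dy in [(-27,-27),(27,-27),(27,27),(-27,27)]:
    a=np.radians(10.2);p=(.571+(dx*np.cos(a)-dy*np.sin(a))/1e3,.2225+(dx*np.sin(a)+dy*np.cos(a))/1e3,.05)
    q=proj(c,p,True);cv2.circle(g,(int((q[0]-110)*800/290),int((q[1]-120)*728/264)),4,(0,0,255),-1)
cv2.imwrite("pics/m5.png",g)
```

```text
[0.5728 0.222  0.1141] 0.02755803063533781 [ 0.8691 -0.7719 -1.4253]
square top centre at 406.90901205786963 237.40047654599658
```

View pics/m5.png

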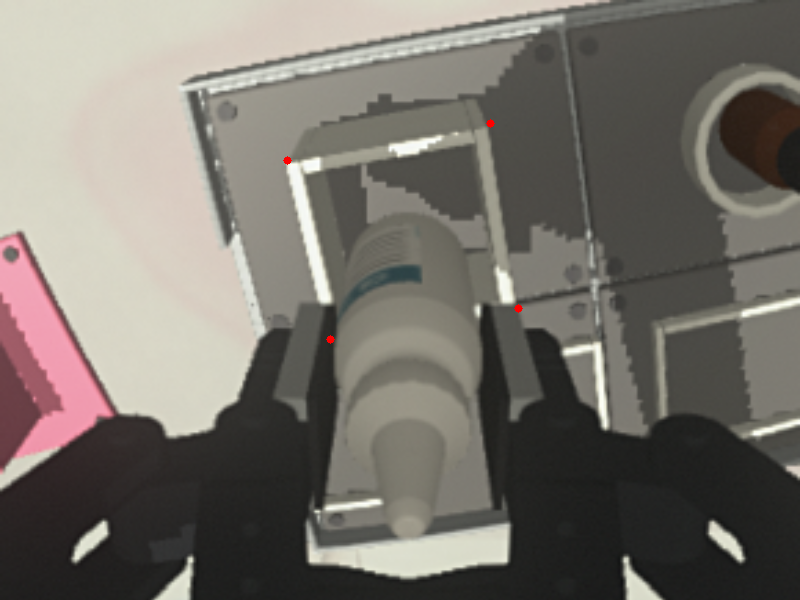

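The predicted well corners (red) coincide with the imaged well, and the bottle is upright between the fingers. Lowering and releasing.

Call:
{"name": "apply_moves", "arguments": {
  "xyz": [
    [-0.1,0,3],
    [-0.1,0,4.5],
    [-0.1,0,6],
    [-0.1,0,6],
    [-0.1,0,6],
    [-0.1,0,6]
  ],
  "angular": [
    [0,0,0],
    [0,0,0],
    [0,0,0],
    [0,0,0],
    [0,0,0],
    [0,0,0]
  ],
  "fingers": [1,1,1,1,1,1]
}}

```text
clock: 10.45
tool_pos: [0.5712, 0.2234, 0.0535]
eef_rot: [[1.0, -0.0, 0.0], [-0.0, -1.0, -0.0], [0.0, 0.0, -1.0]]
ft_force: [-0.0, -0.6, -0.3]
gripper_width: 0.0274
grasp_force: 41.6
```

Call:
{"name": "apply_moves", "arguments": {
  "xyz": [
    [-0.1,0,0.1],
    [-0.1,0,0.1],
    [-0.1,0,0.1],
    [0,0,-6],
    [0,0,-12],
    [1.6,58.3,-12],
    [1.6,58.3,-12],
    [1.6,58.3,-12],
    [1.6,58.3,-12],
    [1.6,58.3,-12]
  ],
  "angular": [
    [0,0,0],
    [0,0,0],
    [0,0,0],
    [0,0,0],
    [0,0,0],
    [0,0,0.358],
    [0,0,0.358],
    [0,0,0.358],
    [0,0,0.358],
    [0,0,0.358]
  ],
  "fingers": [1,-0.2,-0.2,-0.2,-0.2,-1,-1,-1,-1,-1]
}}

```text
clock: 11.7
tool_pos: [0.5793, -0.0909, 0.1734]
eef_rot: [[0.937, -0.351, 0.0], [-0.351, -0.937, 0.0], [0.0, -0.0, -1.0]]
ft_force: [1.4, -0.6, -0.1]
gripper_width: 0.0854
grasp_force: 0.0
```

Run:
```python
from h import *
s=r.get_state();print(s["tool_pos"],s["qpos"],s["clock"])
goto(.587,-.36,.08,-20.5)
```

```text
[ 0.5793 -0.0909  0.1734] [-19.8144  20.9784  87.6486   0.0086  71.3587  90.7018] 11.7
xyz cm [10.16 24.93  9.34] rot [-0. -0. -0.] rows>= 4.6
```

Call:
{"name": "apply_moves", "arguments": {
  "xyz": [
    [10.2,24.9,5],
    [10.2,24.9,5],
    [10.2,24.9,5],
    [10.2,24.9,5],
    [10.2,24.9,5],
    [10.2,24.9,5],
    [10.2,24.9,5],
    [10.2,24.9,5]
  ],
  "angular": [
    [0,0,0],
    [0,0,0],
    [0,0,0],
    [0,0,0],
    [0,0,0],
    [0,0,0],
    [0,0,0],
    [0,0,0]
  ],
  "fingers": [-1,-1,-1,-1,-1,-1,-1,-1]
}}

```text
clock: 12.7
tool_pos: [0.5883, -0.356, 0.124]
eef_rot: [[0.937, -0.349, 0.0], [-0.349, -0.937, 0.0], [0.0, -0.0, -1.0]]
ft_force: [0.5, -0.6, 0.2]
gripper_width: 0.0853
grasp_force: 0.0
```

Run:
```python
from h import *
s=r.get_state();print(s["tool_pos"],s["eef_rot"][:,0])
goto(.587,-.36,.010,-20.5)
c,im=snap("wrist","w6.png"); d,sd=snap("side","s6.png")
a=np.radians(-20.5)
q=[proj(c,(.587+(l*np.cos(a)-w*np.sin(a))/1e3,-.36+(l*np.sin(a)+w*np.cos(a))/1e3,.021),True) for l,w in [(-28,-18),(28,-18),(28,18),(-28,18)]]
for p in q: cv2.circle(im,(int(p[0]),int(p[1])),2,(0,0,255),-1)
cv2.imwrite("pics/m6.png",np.hstack([cv2.resize(im,(500,375)),cv2.resize(sd[130:190,225:280],(300,375),interpolation=cv2.INTER_CUBIC)]))
```

```text
[ 0.5883 -0.356   0.124 ] [ 0.9373 -0.3486  0.0004]
xyz cm [ 0.01  0.42 11.4 ] rot [-0.    -0.     0.002] rows>= 1.8
```

View pics/m6.png

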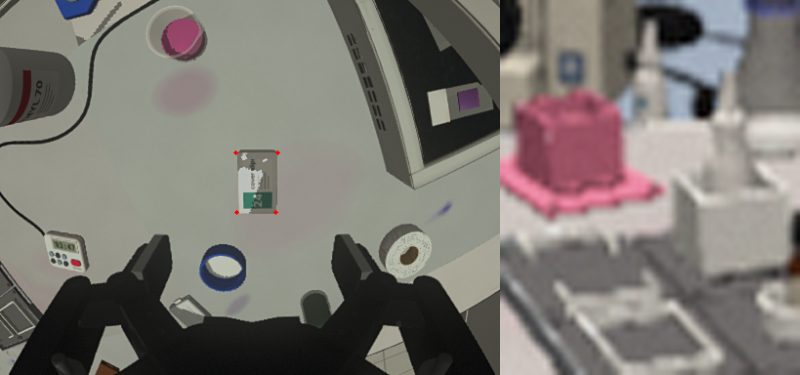

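The predicted corners match the box exactly, and the dropper stands upright in its well. Grasping the cover-slip box.

Call:
{"name": "apply_moves", "arguments": {
  "xyz": [
    [0,0.3,5],
    [0,0.3,10],
    [0,0.3,11.4],
    [0,0.3,11.4],
    [0,0.3,11.4],
    [0,0.3,11.4],
    [0,0.3,11.4],
    [0,0.3,11.4],
    [0,0.3,11.4],
    [0,0.3,11.4]
  ],
  "angular": [
    [0,0,0],
    [0,0,0],
    [0,0,0],
    [0,0,0],
    [0,0,0],
    [0,0,0],
    [0,0,0],
    [0,0,0],
    [0,0,0],
    [0,0,0]
  ],
  "fingers": [-1,-1,-1,-1,-1,1,1,1,1,1]
}}

```text
clock: 14.05
tool_pos: [0.5871, -0.3611, 0.0102]
eef_rot: [[0.937, -0.351, 0.001], [-0.351, -0.937, -0.001], [0.001, 0.0, -1.0]]
ft_force: [-0.8, 0.1, 5.0]
gripper_width: 0.0338
grasp_force: 41.6
```

Run:
```python
from h import *
s=r.get_state();print(s["tool_pos"],s["gripper_width"],s["ft_force"])
goto(.504,.095,.10,100.2)
```

```text
[ 0.5871 -0.3611  0.0102] 0.033772325343391564 [-0.7762  0.0556  5.0195]
xyz cm [-23.76 -39.8   -9.03] rot [ 0.002 -0.    -2.107] rows>= 11.3
```

Call:
{"name": "apply_moves", "arguments": {
  "xyz": [
    [0,0,-5],
    [0,0,-9],
    [-23.8,-39.8,-9],
    [-23.8,-39.8,-9],
    [-23.8,-39.8,-9],
    [-23.8,-39.8,-9],
    [-23.8,-39.8,-9],
    [-23.8,-39.8,-9],
    [-23.8,-39.8,-9],
    [-23.8,-39.8,-9]
  ],
  "angular": [
    [0,0,0],
    [0,0,0],
    [0,0,-2.107],
    [0,0,-2.107],
    [0,0,-2.107],
    [0,0,-2.107],
    [0,0,-2.107],
    [0,0,-2.107],
    [0,0,-2.107],
    [0,0,-2.107]
  ],
  "fingers": [1,1,1,1,1,1,1,1,1,1]
}}

```text
clock: 15.3
tool_pos: [0.5016, 0.0985, 0.099]
eef_rot: [[0.408, 0.913, -0.001], [0.913, -0.408, 0.001], [0.0, -0.002, -1.0]]
ft_force: [0.2, -0.7, -0.0]
gripper_width: 0.0336
grasp_force: 40.9
```

Run:
```python
from h import *
s=r.get_state();print(s["tool_pos"],s["gripper_width"],s["qvel"])
goto(.504,.095,.08,100.2)
```

```text
[0.5016 0.0985 0.099 ] 0.033554014420599555 [ 21.4441   0.2043  -0.5564  -0.9663  -0.6952 -63.3213]
xyz cm [-0.22  0.36  1.9 ] rot [-0.001 -0.    -0.598] rows>= 3.2
```

Call:
{"name": "apply_moves", "arguments": {
  "xyz": [
    [0,0,2],
    [0,0,2],
    [0,0,2],
    [0,0,2],
    [0,0,2],
    [0,0,2]
  ],
  "angular": [
    [0,0,-0.55],
    [0,0,-0.55],
    [0,0,-0.55],
    [0,0,-0.55],
    [0,0,-0.55],
    [0,0,-0.55]
  ],
  "fingers": [1,1,1,1,1,1]
}}

```text
clock: 16.05
tool_pos: [0.5033, 0.0954, 0.0793]
eef_rot: [[-0.119, 0.993, 0.0], [0.993, 0.119, 0.0], [0.0, 0.0, -1.0]]
ft_force: [0.2, 0.6, -0.6]
gripper_width: 0.0339
grasp_force: 40.9
```

Run:
```python
from h import *
s=r.get_state();print(s["tool_pos"],s["eef_rot"][:,0],s["gripper_width"])
goto(.504,.095,.021,100.2)
```

```text
[0.5033 0.0954 0.0793] [-0.1187  0.9929  0.    ] 0.03388769418288383
xyz cm [-0.05  0.06  5.83] rot [ 0.    -0.    -0.059] rows>= 0.9
```

Call:
{"name": "apply_moves", "arguments": {
  "xyz": [
    [0,0.05,2],
    [0,0.05,4],
    [0,0.05,5.2],
    [0,0.05,5.8],
    [0,0.05,5.9],
    [0,0.05,5.9],
    [0,0.05,5.9]
  ],
  "angular": [
    [0,0,-0.058],
    [0,0,-0.058],
    [0,0,-0.058],
    [0,0,-0.058],
    [0,0,-0.058],
    [0,0,-0.058],
    [0,0,-0.058]
  ],
  "fingers": [1,1,1,1,1,1,1]
}}

```text
clock: 16.92
tool_pos: [0.5042, 0.0955, 0.0208]
eef_rot: [[-0.178, 0.984, 0.001], [0.984, 0.178, -0.0], [-0.0, 0.001, -1.0]]
ft_force: [-0.5, -1.1, -0.3]
gripper_width: 0.0338
grasp_force: 40.9
```

Call:
{"name": "apply_moves", "arguments": {
  "xyz": [
    [0,0,0],
    [0,0,0],
    [0,0,0],
    [0,0,-4],
    [0,0,-9]
  ],
  "angular": [
    [0,0,0],
    [0,0,0],
    [0,0,0],
    [0,0,0],
    [0,0,0]
  ],
  "fingers": [-0.2,-0.2,-0.2,-0.2,-0.5]
}}

```text
clock: 17.55
tool_pos: [0.5027, 0.0955, 0.1103]
eef_rot: [[-0.178, 0.984, -0.003], [0.984, 0.178, 0.0], [0.001, -0.003, -1.0]]
ft_force: [1.0, -0.3, 0.8]
gripper_width: 0.0643
grasp_force: 0.0
```

Run:
```python
from h import *
s=r.get_state();print(s["tool_pos"],s["gripper_width"])
goto(.439,-.2345,.12,15)
```

```text
[0.5027 0.0955 0.1103] 0.06427781399619341
xyz cm [-31.34 -12.15  -0.96] rot [-0.003  0.002  1.488] rows>= 8.0
```

Call:
{"name": "apply_moves", "arguments": {
  "xyz": [
    [-31.3,-12.1,-1],
    [-31.3,-12.1,-1],
    [-31.3,-12.1,-1],
    [-31.3,-12.1,-1],
    [-31.3,-12.1,-1],
    [-31.3,-12.1,-1],
    [-31.3,-12.1,-1],
    [-31.3,-12.1,-1],
    [-31.3,-12.1,-1],
    [-31.3,-12.1,-1]
  ],
  "angular": [
    [0,0,1.488],
    [0,0,1.488],
    [0,0,1.488],
    [0,0,1.488],
    [0,0,1.488],
    [0,0,1.488],
    [0,0,1.488],
    [0,0,1.488],
    [0,0,1.488],
    [0,0,1.488]
  ],
  "fingers": [-1,-1,-1,-1,-1,-1,-1,-1,-1,-1]
}}

```text
clock: 18.8
tool_pos: [0.4405, -0.2339, 0.1203]
eef_rot: [[0.965, 0.262, -0.0], [0.262, -0.965, -0.0], [-0.0, -0.0, -1.0]]
ft_force: [-0.2, -0.1, 0.1]
gripper_width: 0.0852
grasp_force: 0.0
```

Run:
```python
from h import *
s=r.get_state();print(s["tool_pos"],s["gripper_width"],s["qvel"])
goto(.439,-.2345,.006,15)
c,im=snap("wrist","w7.png")
d,sd=snap("side","s7.png")
a=np.radians(15)
q=[proj(c,(.439+(l*np.cos(a)-w*np.sin(a))/1e3,-.2345+(l*np.sin(a)+w*np.cos(a))/1e3,.012),True) for l,w in [(-41,-17),(45,-17),(45,17),(-41,17)]]
for p in q: cv2.circle(im,(int(p[0]),int(p[1])),2,(0,0,255),-1)
cv2.imwrite("pics/m7.png",np.hstack([cv2.resize(im,(500,375)),cv2.resize(sd[140:190,225:280],(300,375),interpolation=cv2.INTER_CUBIC)]))
```

```text
[ 0.4405 -0.2339  0.1203] 0.08521589049665543 [ 0.1616  0.0075 -0.0741 -0.0224  0.0174  0.5651]
xyz cm [-0.16  0.01 11.43] rot [-0.     0.     0.004] rows>= 1.8
```

View pics/m7.png

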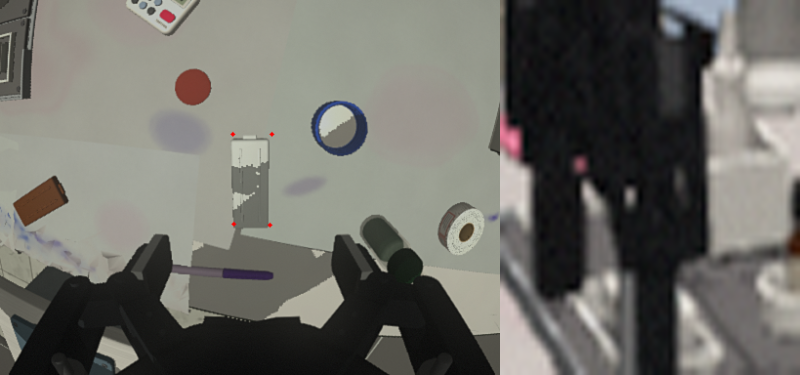

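The predicted outline overlays the mailer within about 1 mm. Grasping low.

Call:
{"name": "apply_moves", "arguments": {
  "xyz": [
    [-0.1,0.1,5],
    [-0.1,0.1,10],
    [-0.1,0.1,11.4],
    [-0.1,0.1,11.6],
    [-0.1,0.1,11.6],
    [-0.1,0.1,11.6],
    [-0.1,0.1,11.6],
    [-0.1,0.1,11.6],
    [-0.1,0.1,11.6],
    [-0.1,0.1,11.6]
  ],
  "angular": [
    [0,0,0],
    [0,0,0],
    [0,0,0],
    [0,0,0],
    [0,0,0],
    [0,0,0],
    [0,0,0],
    [0,0,0],
    [0,0,0],
    [0,0,0]
  ],
  "fingers": [-1,-1,-1,-1,-1,1,1,1,1,1]
}}

```text
clock: 20.15
tool_pos: [0.44, -0.2354, 0.0051]
eef_rot: [[0.966, 0.259, 0.001], [0.259, -0.966, -0.001], [0.001, 0.001, -1.0]]
ft_force: [-1.2, 1.8, 5.9]
gripper_width: 0.0328
grasp_force: 39.6
```

Run:
```python
from h import *
s=r.get_state();print(s["tool_pos"],s["gripper_width"],s["ft_force"])
goto(.4845,.207,.12,100.2)
```

```text
[ 0.44   -0.2354  0.0051] 0.032789192805270186 [-1.1577  1.7598  5.8843]
xyz cm [ 15.75 -41.58 -11.51] rot [ 0.001  0.    -1.487] rows>= 8.0
```

Call:
{"name": "apply_moves", "arguments": {
  "xyz": [
    [0,0,-6],
    [0,0,-11.5],
    [15.7,-41.4,-11.5],
    [15.7,-41.4,-11.5],
    [15.7,-41.4,-11.5],
    [15.7,-41.4,-11.5],
    [15.7,-41.4,-11.5],
    [15.7,-41.4,-11.5],
    [15.7,-41.4,-11.5],
    [15.7,-41.4,-11.5]
  ],
  "angular": [
    [0,0,0],
    [0,0,0],
    [0,0,-1.487],
    [0,0,-1.487],
    [0,0,-1.487],
    [0,0,-1.487],
    [0,0,-1.487],
    [0,0,-1.487],
    [0,0,-1.487],
    [0,0,-1.487]
  ],
  "fingers": [1,1,1,1,1,1,1,1,1,1]
}}

```text
clock: 21.4
tool_pos: [0.4838, 0.2095, 0.1193]
eef_rot: [[-0.188, 0.982, 0.0], [0.982, 0.188, 0.001], [0.001, 0.001, -1.0]]
ft_force: [0.1, -0.7, -1.4]
gripper_width: 0.0325
grasp_force: 40.8
```

Call:
{"name": "apply_moves", "arguments": {
  "xyz": [
    [0,0,0],
    [0,0,0],
    [0,0,0]
  ],
  "angular": [
    [0,0,0],
    [0,0,0],
    [0,0,0]
  ],
  "fingers": [1,1,1]
}}

```text
clock: 21.78
tool_pos: [0.4844, 0.2042, 0.1194]
eef_rot: [[-0.173, 0.985, -0.0], [0.985, 0.173, -0.0], [-0.0, -0.0, -1.0]]
ft_force: [-1.1, 0.4, -0.8]
gripper_width: 0.0325
grasp_force: 40.8
```

Run:
```python
from h import *
s=r.get_state();print(s["tool_pos"],s["gripper_width"])
goto(.4845,.2055,.0155,100.2)
```

```text
[0.4844 0.2042 0.1194] 0.03252317416718464
xyz cm [ 0.13  0.04 10.39] rot [-0.     0.    -0.004] rows>= 1.7
```

Call:
{"name": "apply_moves", "arguments": {
  "xyz": [
    [0.1,0,4],
    [0.1,0,7.5],
    [0.1,0,9],
    [0.1,0,10],
    [0.1,0,10.4],
    [0.1,0,10.5],
    [0.1,0,10.5],
    [0.1,0,10.5]
  ],
  "angular": [
    [0,0,0],
    [0,0,0],
    [0,0,0],
    [0,0,0],
    [0,0,0],
    [0,0,0],
    [0,0,0],
    [0,0,0]
  ],
  "fingers": [1,1,1,1,1,1,1,1]
}}

```text
clock: 22.78
tool_pos: [0.4847, 0.2063, 0.0151]
eef_rot: [[-0.177, 0.984, 0.002], [0.984, 0.177, 0.0], [-0.0, 0.002, -1.0]]
ft_force: [-1.3, -1.7, 3.9]
gripper_width: 0.0327
grasp_force: 41.3
```

Call:
{"name": "apply_moves", "arguments": {
  "xyz": [
    [0,0,0],
    [0,0,0],
    [0,0,0],
    [0,0,-3],
    [0,0,-9],
    [0,0,-15],
    [0,0,-22],
    [0,0,-22],
    [0,0,-22],
    [0,0,-22]
  ],
  "angular": [
    [0,0,0],
    [0,0,0],
    [0,0,0],
    [0,0,0],
    [0,0,0],
    [0,0,0],
    [0,0,0],
    [0,0,0],
    [0,0,0],
    [0,0,0]
  ],
  "fingers": [-0.2,-0.2,-0.2,-0.2,-0.2,-0.2,-0.2,-0.2,-0.2,-0.2]
}}

```text
clock: 24.02
tool_pos: [0.4829, 0.206, 0.2322]
eef_rot: [[-0.177, 0.984, -0.004], [0.984, 0.177, -0.001], [-0.0, -0.004, -1.0]]
ft_force: [0.2, -1.0, 0.1]
gripper_width: 0.0513
grasp_force: 0.0
```

Run:
```python
from h import *
s=r.get_state();print(s["tool_pos"],s["gripper_width"],s["clock"])
c,im=snap("wrist","w8.png"); d,sd=snap("side","s8.png")
g=rect(c,im,.41,.66,.03,.33,.013,1.8)[:450,:480]
cv2.imwrite("pics/m8.png",np.hstack([g,cv2.resize(sd[140:215,210:275],(320,450)[:2],interpolation=cv2.INTER_CUBIC)[:g.shape[0]]]))
```

```text
[0.4829 0.206  0.2322] 0.05126390016518083 24.025
```

View pics/m8.png

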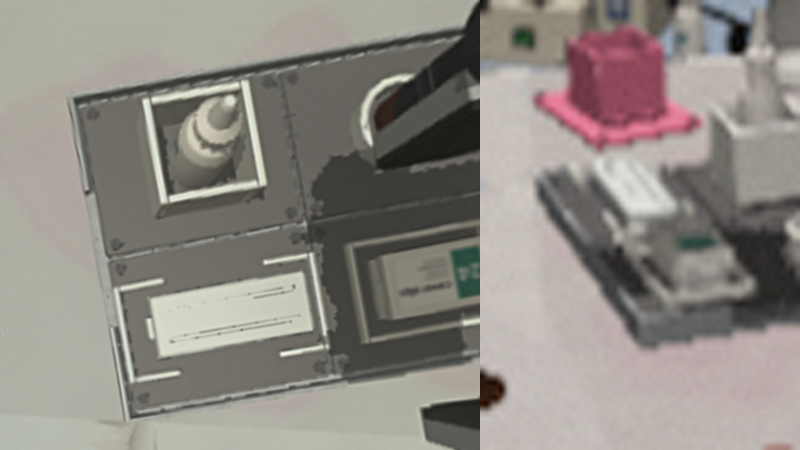

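The final view shows all four items seated. The mailer is flat inside its frame at (230,315), with a gap of about 6 mm on the right and 13 mm on the left. The dropper is upright in the square well at (210,130), the box is flat in the short pocket at (430,280), and the amber bottle is in the round well. The gripper is clear, so I'm handing in.

```bash
python3 -c "
from station import r
print(r.close_job())"
```

```text
the job is handed in; nothing more can be done
None
```

I packed all four kit items into their places in the tray in the order you gave, left the dye bottle and bench timer alone, and handed the job in at about 24 s; no verdict came back.

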